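# Press the bottle caps home in order

## Task

The press caps of the three amber bottles have been left standing proud. With the fingertips, lightly press each cap straight down until it is fully home, most volatile first: the cap with the blue pad, then the yellow, then the red. Do not lift, tip or push the bottles about or pull their caps up, and leave the vials, loupe and pen alone.

Things in the scene. Friction and masses are not known exactly. Their poses are not given: they have to be found in the camera images.
- blue_bottle: loose amber-brown bottle, 42 mm across, whose white ribbed press cap (41 mm across) has a round blue press pad (29 mm across) standing 6 mm above its flat top; about 0.13 kg; origin at the centre of its underside, z up its axis. With the cap home the cap's flat top is 69 mm and the pad's top 75 mm above the origin. The pad is sprung: it gives about 1 mm for every 1.5 N, at most 5 mm, and comes back up when let go. Its yaw is of no use: it is round
- blue_bottle_cap (a joint): how far the cap with the blue pad stands up from home on its bottle, in m: 0 = fully home; it starts about 0.008 to 0.013 up. It slides straight down, pressed through its pad, with some 1.5 N of friction, stays where it is left, and stops hard at 0
- blue_cap_top (a point): centre of the top of the blue press pad when the pad is not squeezed (6 mm above the flat top of the cap); it rides with the cap
- yellow_bottle: loose amber-brown bottle, 42 mm across, whose white ribbed press cap (41 mm across) has a round yellow press pad (29 mm across) standing 6 mm above its flat top; about 0.13 kg; origin at the centre of its underside, z up its axis. With the cap home the cap's flat top is 69 mm and the pad's top 75 mm above the origin. The pad is sprung: it gives about 1 mm for every 1.5 N, at most 5 mm, and comes back up when let go. Its yaw is of no use: it is round
- yellow_bottle_cap (a joint): how far the cap with the yellow pad stands up from home on its bottle, in m: 0 = fully home; it starts about 0.008 to 0.013 up. It slides straight down, pressed through its pad, with some 1.5 N of friction, stays where it is left, and stops hard at 0
- yellow_cap_top (a point): centre of the top of the yellow press pad when the pad is not squeezed (6 mm above the flat top of the cap); it rides with the cap
- red_bottle: loose amber-brown bottle, 42 mm across, whose white ribbed press cap (41 mm across) has a round red press pad (29 mm across) standing 6 mm above its flat top; about 0.13 kg; origin at the centre of its underside, z up its axis. With the cap home the cap's flat top is 69 mm and the pad's top 75 mm above the origin. The pad is sprung: it gives about 1 mm for every 1.5 N, at most 5 mm, and comes back up when let go. Its yaw is of no use: it is round
- red_bottle_cap (a joint): how far the cap with the red pad stands up from home on its bottle, in m: 0 = fully home; it starts about 0.008 to 0.013 up. It slides straight down, pressed through its pad, with some 1.5 N of friction, stays where it is left, and stops hard at 0
- red_cap_top (a point): centre of the top of the red press pad when the pad is not squeezed (6 mm above the flat top of the cap); it rides with the cap
- pale_vial: bystander: glass vial with pale contents and black cap, 31 mm across, 54 mm tall; origin at the centre of its underside
- brown_vial: bystander: brown vial with black cap, 31 mm across, 54 mm tall; origin at the centre of its underside
- eye_loupe: bystander: low black ring-shaped eye loupe, 54 mm across, 15 mm tall; origin at the centre of its underside
- red_pen: bystander: red and white pen lying on the bench, 140 mm long along its own y, 9 mm tall; origin below its middle
Mind the look-alikes: they are no part of the job. Leave any green or purple look-alike of the red_bottle alone.

How it is judged (in metres and radians):
On the way, in this order (a step that is already met when the one before it is completed fails the run):
1. the blue cap is home, the yellow and red still stand up (value of joint blue_bottle_cap below 0.0015 m and value of joint each of yellow_bottle_cap, red_bottle_cap above 0.005 m), for 0.1 s.
2. the yellow cap is home too, the red still stands up (value of joint each of blue_bottle_cap, yellow_bottle_cap below 0.0015 m and value of joint red_bottle_cap above 0.005 m), for 0.1 s.
3. the red cap is home too (value of joint each of blue_bottle_cap, yellow_bottle_cap, red_bottle_cap below 0.0015 m), for 0.1 s.
At the end, for the whole second after the job is handed in: all three caps are home within 1.5 mm, and the bottles stand upright and at rest within 20 mm of where they stood; the vials, loupe and pen are within 15 mm of where they were (all of step 3 and distance of each of blue_bottle, yellow_bottle, red_bottle from where it was at the start of the episode below 0.02 m and angle between each of blue_bottle, yellow_bottle, red_bottle's own z axis and vertical below 0.05 rad and linear speed of each of blue_bottle, yellow_bottle, red_bottle below 0.02 m/s and distance of each of pale_vial, brown_vial, eye_loupe, red_pen from where it was at the start of the episode below 0.015 m); the robot touches nothing.
It fails at once if the yellow or red cap is pressed down before the blue is home, or the red before the yellow ((value of joint yellow_bottle_cap below 0.005 m and value of joint blue_bottle_cap above 0.002 m) or (value of joint red_bottle_cap below 0.005 m and value of joint blue_bottle_cap above 0.002 m) or (value of joint red_bottle_cap below 0.005 m and value of joint yellow_bottle_cap above 0.002 m)).
It fails at once if a bottle is pressed harder than 25 N (contact force between any of the arm, the fingers and blue_bottle above 25 N or contact force between any of the arm, the fingers and yellow_bottle above 25 N or contact force between any of the arm, the fingers and red_bottle above 25 N).
It fails at once if a bottle is lifted 8 mm off the bench, or a cap pulled up more than 16 mm from home (height (world z) of any of blue_bottle, yellow_bottle, red_bottle above 0.008 m or value of joint any of blue_bottle_cap, yellow_bottle_cap, red_bottle_cap above 0.016 m).
It fails at once if a bottle is tipped (over 0.3 rad) or pushed more than 20 mm (angle between any of blue_bottle, yellow_bottle, red_bottle's own z axis and vertical above 0.3 rad or distance of any of blue_bottle, yellow_bottle, red_bottle from where it was at the start of the episode above 0.02 m).
It fails at once if a vial, the loupe or the pen is moved more than 15 mm (distance of any of pale_vial, brown_vial, eye_loupe, red_pen from where it was at the start of the episode above 0.015 m).
It also fails if it takes over 42 s, if anything falls off the work surface, if the arm or the gripper's body presses on something with over 40 N, if the wrist force passes 120 N, or if a joint passes its speed limit or range.

## Robot

A 7-joint arm with a two-finger parallel gripper is mounted at the origin on a cart in front of the work surface, level with it; the furniture and walls round the work are solid. World frame = base frame: x ahead of the robot, y to its left, z up, the work surface at z = 0. Lengths are in mm, angles in rad, forces in N, time in s.
With the tool pointing down it reaches from about 400 to 850 mm from the base axis. Payload 6.9 kg.
Tool frame: the origin (TCP) lies at the very end of the fingers, on their centre line; the grasp point (between the pads) lies 19 mm behind it; z points along the fingers, y is the line along which they close (so a half turn about z gives the same grasp; the last joint's range is limited). The gripper opens to 85 mm and grips with 20 to 120 N. Pads are 22 mm wide; open, the fingers measure 114 mm over their backs; the gripper's body (76 mm by 85 mm) begins 54 mm behind the grasp point. The pads swing forward as they close: fully open they stand 13 mm farther back than shut.
Start: joints at [1.22, 0.507, -0.238, 1.5, 0.126, 1.149, -0.155], TCP at [275.083, -561.196, 231.275] pointing down, gripper open.
Joint ranges: [-3.08, 3.08], [-0.24, 2.05], [-1.43, 1.35], [0, 2.5], [-1.52, 4.66], [0.17, 1.96], [-2.89, 2.89]. Speed limits (rad/s): [2.39, 2.39, 3.14, 3.14, 3.14, 3.14, 3.14].

## Interface

Orientations are given as [roll, pitch, yaw] about the fixed x, y, z axes, in that order (R = Rz(yaw) Ry(pitch) Rx(roll)).
In Python, from rig import bot gives the robot as it stands.
- The arm moves only by the tool arm_command, never from a script. Its argument "series" is a list of rows, each an object with "twist": the turn, a rotation vector about the tool's x, y, z in rad, a list of three; "xyz": the shift along the tool's x, y, z in cm, a list of three; "fingers": the finger opening in cm, from 0 to 8.54. A call has 1 to 5 rows; each row shifts and turns the commanded pose from where the row before left it, along the tool's axes as they then stand; what a row does not reach is not made up. A row lasts 1/10 s, in which the tool goes at most 50 mm and 8.59 degrees, less where a joint would pass 70% of its speed; a pose out of reach is approached as far as the arm can. A call is refused whole if a number of a shift passes 5 or a number of a turn 0.15, either way. A call with a gripper value outside its range is refused whole. The fingers move at their own pace and stop on an object; "squeeze" is the grip in N (left out, the last holds). Time passes only in rows, so rows that do not move let the fingers close. It gives the time, the measured TCP pose, the force, the opening and the grip force at its end, in the units of the state.
- bot.sense(): the state, without advancing time (a new reading comes with each control period).
- bot.camera(name): name is "scene" or "top"; returns a dict with "img" (384x512x3 uint8, blue, green, red), "depth" (384x512 float32, mm along the optical axis (not along the pixel's ray), 0 where there is no reading), "intrinsics" (3x3 intrinsics, pixels), "distortion" ([k1, k2, p1, p2, k3] as OpenCV has them; the pictures are not rectified), "rvec" (rotation vector, rad) and "tvec" (3), from world to camera coordinates, as OpenCV has them. Camera axes: x right, y down, z forward; pixel columns grow to the right and rows downward; lengths in mm; the calibration is good to about 2 mm. A picture is of the moment at which its call begins.
- bot.hand_in(): hands the job in; it is judged then, once.
The state is a dict: "t": time; "q": joint angles; "qvel": joint speeds; "joint_efforts": joint torques, N m; "tcp_pos": TCP position; "eef_rot": TCP orientation; "force": force on the tool from outside, world axes, zero at the start; "moment": the same for the moment, N m; "gripper_width": finger opening in mm; "grip_force": force on a finger pad.
Only numpy, scipy, OpenCV 4.12 (cv2) and the standard library are available. Lean on these libraries where they do the work, as an engineer would, in place of code of your own. Each camera call takes 0.05 s, during which the arm holds its last target. There are 200 camera calls.

## Working session

There is one attempt and no reset: what is moved stays moved. The work goes in short steps, Python scripts to look and compute and a tool call to move; the robot and the scene stay as the last step left them, time stands still between calls to the robot, and variables do not carry over. Pictures are saved under pics/ and viewed, at most 10 in all, crops included, and the job is handed in when it is done.

Besides the shell and the picture viewer there is one more tool, called after "Emit:" in YAML: its name, and indented under it one key for each argument. arm_command: Moves the arm, as the interface text tells. Its arguments: {"type":"object","properties":{"series":{"type":"array"},"squeeze":{"type":"number"}},"required":["series"]}

```bash
mkdir -p pics
cat > h.py <<'E'
import numpy as np, cv2
from rig import bot
def world(c):
    h,w=c["depth"].shape
    u,v=np.meshgrid(np.arange(w),np.arange(h))
    p=np.stack([u,v],-1).reshape(-1,1,2).astype(float)
    n=cv2.undistortPoints(p,np.array(c["intrinsics"]),np.array(c["distortion"])).reshape(h,w,2)
    z=c["depth"]; P=np.dstack([n*z[...,None],z])
    R=cv2.Rodrigues(np.array(c["rvec"],float))[0]
    return (P-np.array(c["tvec"]).reshape(3))@R
E
python3 - <<'E'
from h import *
s=bot.sense(); print(s)
for n in("top","scene"):
    c=bot.camera(n); np.savez(n+"0.npz",**{k:np.array(v) for k,v in c.items()})
    cv2.imwrite(f"pics/{n}0.png",c["img"])
E
```

```text
{'t': 0.0, 'q': array([ 1.22049263,  0.50837645, -0.23747917,  1.50114312,  0.12573369,
        1.14890477, -0.15480826]), 'qvel': array([ 0.00060675, -0.00131382,  0.00080649,  0.00068806, -0.00134135,
        0.00021876,  0.00047477]), 'joint_efforts': array([ 8.74435244e-06, -6.20594144e+01, -2.18637988e+00, -2.49646765e+01,
        1.26462409e-02,  1.19956935e-02,  7.04064348e-06]), 'tcp_pos': array([ 274.78810038, -560.78571824,  230.40057542]), 'eef_rot': array([-3.13975357e+00,  8.38652073e-05,  4.55787948e-01]), 'force': array([-0.75450761, -0.3108557 ,  0.12996291]), 'moment': array([-0.02512449, -0.07007827,  0.03933109]), 'grip_force': 0.0, 'gripper_width': 85.65537802865788}
```

View pics/top0.png

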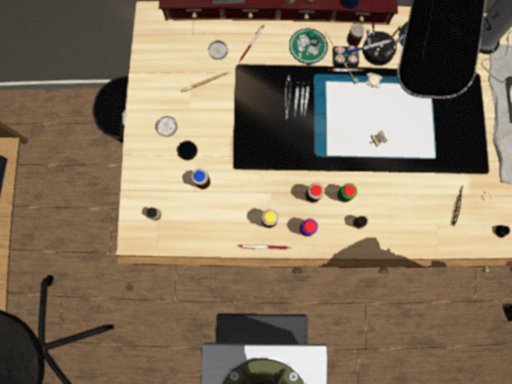

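View pics/scene0.png

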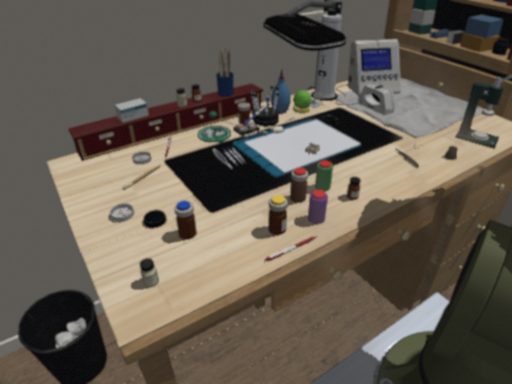

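Top view: blue pad at (200,177), yellow at (270,217). There are three red-pad candidates: (316,191) on an amber bottle, (347,191) on green and (310,227) on purple. The amber one at (316,191) fits the description. I'll confirm it in a crop and measure.

```bash
cat >> h.py <<'E'
def pads(c):
    W=world(c); hsv=cv2.cvtColor(c["img"],cv2.COLOR_BGR2HSV); H,S,V=cv2.split(hsv)
    m=(S>140)&(V>90)&(W[...,2]>60)&(W[...,2]<100)&(c["depth"]>0)
    out=[]
    for nm,k in(("blue",(H>100)&(H<130)),("yellow",(H>18)&(H<35)),("red",(H<8)|(H>172))):
        n,l,st,ce=cv2.connectedComponentsWithStats((m&k).astype(np.uint8))
        for i in range(1,n):
            if st[i,4]>12:
                q=W[l==i]; out.append((nm,ce[i].round(1),st[i,4],np.median(q,0).round(1),((q.min(0)+q.max(0))/2).round(1)))
    return out
E
python3 - <<'E'
from h import *
for n in("top","scene"):
    c=dict(np.load(n+"0.npz")); W=world(c); print(n)
    for p in pads(c): print(*p)
    if n=="top":
        for nm,(u,v) in dict(o=(263,372),mat=(300,140),pale=(152,213),brown=(360,221),loupe=(187,150),pen=(264,247),g=(347,191),table=(230,210),lamp=(440,50)).items(): print(nm,W[v,u].round())
s=cv2.imread("pics/scene0.png")[140:270,130:380]
t=cv2.imread("pics/top0.png")[130:260,130:380]
cv2.imwrite("pics/crop.png",cv2.resize(np.vstack([s,t]),None,fx=2.3,fy=2.3,interpolation=3))
E
```

```text
top
blue [198.7 175.6] 81 [568.3 169.2  84.8] [568.7 170.2  84.2]
yellow [269.4 216.5] 89 [468.8  -5.6  88.8] [469.1  -5.5  87.5]
red [316.  189.9] 96 [ 537.  -120.7   85.2] [ 537.2 -120.5   84.7]
red [349.  190.1] 92 [ 539.5 -204.3   76.1] [ 539.8 -204.6   76.4]
red [309.3 225.9] 93 [ 448.7 -104.1   76.1] [ 448.6 -105.2   75.3]
o [84.  3. 17.]
mat [688. -89.  -1.]
pale [477. 288.  56.]
brown [ 465. -235.   55.]
loupe [651. 212.  18.]
pen [399.   5.  10.]
g [ 537. -200.   74.]
table [495.  95.  -0.]
lamp [ 803. -364.  330.]
scene
blue [183.  205.2] 70 [563.3 169.5  84.7] [565.2 169.1  83.9]
yellow [277.7 199.5] 79 [465.3  -5.3  88.3] [466.6  -6.   87.5]
red [325.  163.1] 62 [ 536.5 -204.3   76. ] [ 536.2 -206.9   74.7]
red [300.  170.7] 57 [ 532.8 -120.7   84.6] [ 533.1 -122.    83.6]
red [318.6 193.4] 79 [ 446.8 -105.1   75.7] [ 447.  -108.2   74.6]
```

View pics/crop.png

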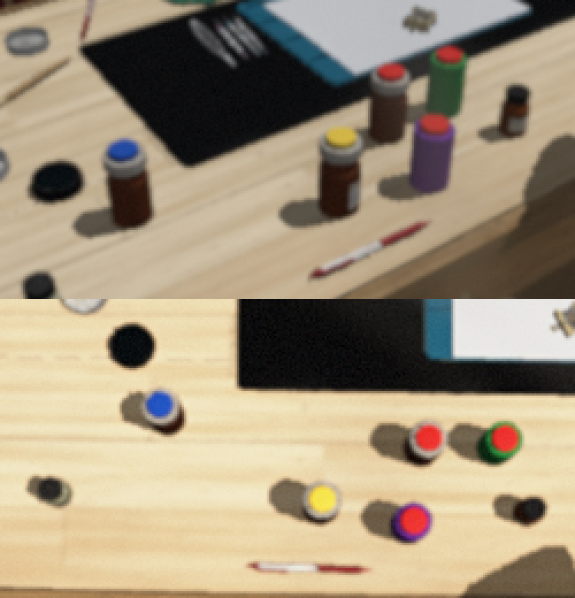

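The crop confirms it: the amber bottle with the white cap and red pad is the target, while the green and purple ones are look-alikes. I'll shut the fingers and travel to the blue bottle.

Emit:
arm_command:
  series:
    - {"twist": [0,0,0],"xyz": [1.5,-1.5,0],"fingers": 0}
    - {"twist": [0,0,0],"xyz": [3,-2.7,0],"fingers": 0}
    - {"twist": [0,0,0],"xyz": [3.4,-3.1,0],"fingers": 0}
    - {"twist": [0,0,0],"xyz": [3.4,-3.1,0],"fingers": 0}
    - {"twist": [0,0,0],"xyz": [3.4,-3.1,0],"fingers": 0}
  squeeze: 20

```text
t: 0.6
tcp_pos: [347.8, -373.4, 231.0]
eef_rot: [-3.141, 0.0, 0.455]
force: [0.8, -0.5, 0.0]
gripper_width: 12.6
grip_force: 0.0
```

Emit:
arm_command:
  series:
    - {"twist": [0,0,0],"xyz": [3.4,-3.1,0],"fingers": 0}
    - {"twist": [0,0,0],"xyz": [3.4,-3.1,0],"fingers": 0}
    - {"twist": [0,0,0],"xyz": [3.4,-3.1,0],"fingers": 0}
    - {"twist": [0,0,0],"xyz": [3.4,-3.1,0],"fingers": 0}
    - {"twist": [0,0,0],"xyz": [3.4,-3.1,0],"fingers": 0}

```text
t: 1.1
tcp_pos: [432.2, -159.5, 231.2]
eef_rot: [3.142, 0.0, 0.456]
force: [0.8, -0.3, 0.2]
gripper_width: -0.0
grip_force: 0.0
```

Emit:
arm_command:
  series:
    - {"twist": [0,0,0],"xyz": [3.4,-3.1,0],"fingers": 0}
    - {"twist": [0,0,0],"xyz": [3.4,-3.1,0],"fingers": 0}
    - {"twist": [0,0,0],"xyz": [3.4,-3.1,0],"fingers": 0}
    - {"twist": [0,0,0],"xyz": [3.4,-3.1,0],"fingers": 0}
    - {"twist": [0,0,0],"xyz": [3.4,-3.1,0],"fingers": 0}

```text
t: 1.6
tcp_pos: [516.7, 54.4, 231.1]
eef_rot: [3.142, 0.0, 0.455]
force: [0.8, -0.2, 0.6]
gripper_width: 0.3
grip_force: 0.0
```

Emit:
arm_command:
  series:
    - {"twist": [0,0,0],"xyz": [3.2,-2.8,1.5],"fingers": 0}
    - {"twist": [0,0,0],"xyz": [3.2,-2.8,2],"fingers": 0}
    - {"twist": [0,0,0],"xyz": [2.1,-1.8,2.5],"fingers": 0}
    - {"twist": [0,0,0],"xyz": [1,-0.7,2.5],"fingers": 0}
    - {"twist": [0,0,0],"xyz": [0,0,1.5],"fingers": 0}

```text
t: 2.1
tcp_pos: [565.5, 169.8, 128.8]
eef_rot: [-3.14, 0.002, 0.459]
force: [-0.4, -1.2, 0.8]
gripper_width: 0.2
grip_force: 0.0
```

Run:
```python
from h import *
s=bot.sense(); print(s["tcp_pos"],s["force"])
a=bot.camera("top"); b=bot.camera("scene")
for c in (a,b):
    for p in pads(c): print(*p)
cv2.imwrite("pics/c2.png",np.hstack([cv2.resize(a["img"][110:260,140:290],None,fx=2.6,fy=2.6,interpolation=3),cv2.resize(b["img"][110:260,110:260],None,fx=2.6,fy=2.6,interpolation=3)]))
```

```text
[565.45758772 169.79048297 128.75622667] [-0.42268351 -1.17845573  0.77746556]
yellow [269.4 216.5] 87 [469.9  -5.6  88.9] [469.2  -5.5  88.3]
red [186.    2.8] 322 [1048.7  228.4   86.6] [1048.3  220.4   86.8]
red [296.2   3.7] 568 [1049.2  -81.2   86.2] [1050.   -65.5   86.7]
red [376.3   5.1] 272 [1054.2 -292.9   86.3] [1056.6 -296.    86.7]
red [232.    4.7] 35 [1042.3  100.3   86.7] [1043.1  104.6   87.9]
red [315.9 190. ] 91 [ 537.  -120.5   84.5] [ 537.1 -120.5   85.1]
red [349.  190.1] 91 [ 539.6 -204.7   75.6] [ 539.9 -204.5   76.9]
red [309.3 226. ] 92 [ 448.6 -104.3   75.4] [ 448.8 -103.8   77.9]
blue [183.1 205.1] 69 [563.7 169.2  84.9] [565.5 169.   84.4]
yellow [277.8 199.4] 80 [466.1  -5.5  88.3] [467.3  -6.8  87.8]
red [325.  163.1] 62 [ 536.2 -204.9   76. ] [ 537.3 -206.5   74.6]
red [300.  170.7] 57 [ 532.8 -120.1   84.6] [ 533.6 -122.7   84.1]
red [318.7 193.4] 80 [ 447.1 -105.1   75.9] [ 447.4 -106.3   74.5]
```

View pics/c2.png

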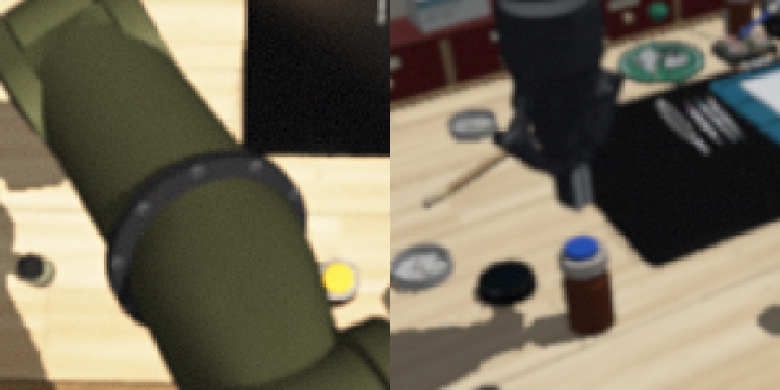

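The scene crop (right half) shows the closed tips at about (575,200), over the blue pad at (582,245). I'll descend gently.

Emit:
arm_command:
  series:
    - {"twist": [0,0,0],"xyz": [0,0,1.5],"fingers": 0}
    - {"twist": [0,0,0],"xyz": [0,0,1.5],"fingers": 0}
    - {"twist": [0,0,0],"xyz": [0,0,0.7],"fingers": 0}
    - {"twist": [0,0,0],"xyz": [0,0,0.3],"fingers": 0}
    - {"twist": [0,0,0],"xyz": [0,0,0.1],"fingers": 0}

```text
t: 2.7
tcp_pos: [566.4, 167.1, 90.7]
eef_rot: [3.141, -0.0, 0.455]
force: [0.3, -0.2, 0.3]
gripper_width: 0.1
grip_force: 0.0
```

Emit:
arm_command:
  series:
    - {"twist": [0,0,0],"xyz": [0,0,0.2],"fingers": 0}
    - {"twist": [0,0,0],"xyz": [0,0,0.2],"fingers": 0}
    - {"twist": [0,0,0],"xyz": [0,0,0.2],"fingers": 0}
    - {"twist": [0,0,0],"xyz": [0,0,0.2],"fingers": 0}
    - {"twist": [0,0,0],"xyz": [0,0,0],"fingers": 0}

```text
t: 3.2
tcp_pos: [566.3, 167.3, 82.2]
eef_rot: [3.142, -0.0, 0.456]
force: [0.5, 0.6, 0.2]
gripper_width: 0.1
grip_force: 0.6
```

Emit:
arm_command:
  series:
    - {"twist": [0,0,0],"xyz": [0,0,0.2],"fingers": 0}
    - {"twist": [0,0,0],"xyz": [0,0,0.2],"fingers": 0}
    - {"twist": [0,0,0],"xyz": [0,0,0.1],"fingers": 0}
    - {"twist": [0,0,0],"xyz": [0,0,0],"fingers": 0}

```text
t: 3.6
tcp_pos: [566.2, 167.3, 77.1]
eef_rot: [-3.142, -0.0, 0.456]
force: [0.3, 0.3, 1.2]
gripper_width: -0.2
grip_force: 0.6
```

Emit:
arm_command:
  series:
    - {"twist": [0,0,0],"xyz": [0,0,0.2],"fingers": 0}
    - {"twist": [0,0,0],"xyz": [0,0,0.1],"fingers": 0}
    - {"twist": [0,0,0],"xyz": [0,0,0],"fingers": 0}

```text
t: 3.9
tcp_pos: [566.2, 167.3, 74.2]
eef_rot: [-3.142, -0.0, 0.456]
force: [0.9, -0.9, 1.9]
gripper_width: 0.0
grip_force: 0.7
```

Emit:
arm_command:
  series:
    - {"twist": [0,0,0],"xyz": [0,0,0.1],"fingers": 0}
    - {"twist": [0,0,0],"xyz": [0,0,0.1],"fingers": 0}
    - {"twist": [0,0,0],"xyz": [0,0,0],"fingers": 0}

```text
t: 4.2
tcp_pos: [566.3, 167.4, 72.4]
eef_rot: [3.142, -0.0, 0.456]
force: [0.7, 0.1, 4.8]
gripper_width: -0.2
grip_force: 2.0
```

Emit:
arm_command:
  series:
    - {"twist": [0,0,0],"xyz": [0,0,0.1],"fingers": 0}
    - {"twist": [0,0,0],"xyz": [0,0,0],"fingers": 0}
    - {"twist": [0,0,0],"xyz": [0,0,0],"fingers": 0}

```text
t: 4.5
tcp_pos: [566.3, 167.4, 71.6]
eef_rot: [3.142, -0.0, 0.456]
force: [-0.3, -0.8, 6.1]
gripper_width: -0.2
grip_force: 2.7
```

The force rises at the stop (6 N), so blue is home. I'll lift off, check with the camera and go to yellow.

Emit:
arm_command:
  series:
    - {"twist": [0,0,0],"xyz": [0,0,-0.5],"fingers": 0}
    - {"twist": [0,0,0],"xyz": [0,0,-1.5],"fingers": 0}
    - {"twist": [0,0,0],"xyz": [0,0,-2],"fingers": 0}
    - {"twist": [0,0,0],"xyz": [0,0,-2],"fingers": 0}
    - {"twist": [0,0,0],"xyz": [-2,1.4,0],"fingers": 0}

```text
t: 5.0
tcp_pos: [555.9, 149.6, 133.8]
eef_rot: [-3.14, -0.006, 0.459]
force: [0.3, -0.1, -1.0]
gripper_width: -0.2
grip_force: 0.0
```

Emit:
arm_command:
  series:
    - {"twist": [0,0,0],"xyz": [-3.3,2.2,0],"fingers": 0}
    - {"twist": [0,0,0],"xyz": [-3.3,2.2,0],"fingers": 0}
    - {"twist": [0,0,0],"xyz": [-3.3,2.2,0],"fingers": 0}
    - {"twist": [0,0,0],"xyz": [-3,2,0],"fingers": 0}
    - {"twist": [0,0,0],"xyz": [-1.6,1.2,0],"fingers": 0}

```text
t: 5.5
tcp_pos: [464.6, -8.7, 131.0]
eef_rot: [3.141, 0.003, 0.453]
force: [-0.6, -0.1, 0.3]
gripper_width: -0.2
grip_force: 0.0
```

Run:
```python
from h import *
a=bot.camera("top"); b=bot.camera("scene")
s=bot.sense(); print(s["tcp_pos"],s["force"])
for c in (a,b):
    for p in pads(c):
        if p[3][0]<900: print(*p)
```

```text
[465.16802712  -9.09096784 131.03548126] [ 0.83831725 -0.55911416 -0.78346247]
blue [199.1 176.2] 69 [568.9 169.6  76.5] [568.8 169.9  76.8]
red [316.4 189.8] 82 [ 536.9 -120.6   85.3] [ 536.7 -121.8   84.7]
red [349.  190.1] 92 [ 539.3 -204.4   76.5] [ 539.4 -204.5   76.3]
yellow [277.8 199.4] 79 [465.7  -5.8  88.3] [467.6  -7.3  87.3]
red [325.  163.1] 63 [ 537.  -205.3   75.7] [ 537.7 -206.1   74.5]
red [299.9 170.8] 60 [ 533.5 -119.7   84.7] [ 534.7 -122.3   83.5]
red [318.8 193.4] 81 [ 446.6 -105.3   75.8] [ 447.6 -106.8   75.5]
```

Blue measures home, about 76 mm, the same as the fully seated look-alikes. Now yellow.

Emit:
arm_command:
  series:
    - {"twist": [0,0,0],"xyz": [0.4,-0.2,1.5],"fingers": 0}
    - {"twist": [0,0,0],"xyz": [0,0,1.3],"fingers": 0}
    - {"twist": [0,0,0],"xyz": [0,0,0.7],"fingers": 0}
    - {"twist": [0,0,0],"xyz": [0,0,0.4],"fingers": 0}
    - {"twist": [0,0,0],"xyz": [0,0,0.1],"fingers": 0}

```text
t: 6.1
tcp_pos: [470.0, -1.8, 91.0]
eef_rot: [-3.141, 0.001, 0.457]
force: [-0.3, 0.6, -0.3]
gripper_width: -0.2
grip_force: 0.0
```

Emit:
arm_command:
  series:
    - {"twist": [0,0,0],"xyz": [0,0,0.2],"fingers": 0}
    - {"twist": [0,0,0],"xyz": [0,0,0.2],"fingers": 0}
    - {"twist": [0,0,0],"xyz": [0,0,0.2],"fingers": 0}
    - {"twist": [0,0,0],"xyz": [0,0,0.2],"fingers": 0}
    - {"twist": [0,0,0],"xyz": [0,0,0],"fingers": 0}

```text
t: 6.6
tcp_pos: [470.2, -2.3, 83.3]
eef_rot: [3.142, -0.0, 0.456]
force: [0.8, 0.7, 1.5]
gripper_width: 0.2
grip_force: 0.6
```

Emit:
arm_command:
  series:
    - {"twist": [0,0,0],"xyz": [0,0,0.2],"fingers": 0}
    - {"twist": [0,0,0],"xyz": [0,0,0.2],"fingers": 0}
    - {"twist": [0,0,0],"xyz": [0,0,0.2],"fingers": 0}
    - {"twist": [0,0,0],"xyz": [0,0,0.2],"fingers": 0}
    - {"twist": [0,0,0],"xyz": [0,0,0],"fingers": 0}

```text
t: 7.1
tcp_pos: [469.9, -2.4, 75.0]
eef_rot: [-3.141, 0.0, 0.456]
force: [0.4, 0.6, 1.3]
gripper_width: -0.3
grip_force: 0.6
```

Emit:
arm_command:
  series:
    - {"twist": [0,0,0],"xyz": [0,0,0.1],"fingers": 0}
    - {"twist": [0,0,0],"xyz": [0,0,0.1],"fingers": 0}
    - {"twist": [0,0,0],"xyz": [0,0,0.1],"fingers": 0}
    - {"twist": [0,0,0],"xyz": [0,0,0],"fingers": 0}
    - {"twist": [0,0,0],"xyz": [0,0,0],"fingers": 0}

```text
t: 7.6
tcp_pos: [470.2, -2.3, 72.5]
eef_rot: [3.141, -0.001, 0.456]
force: [0.7, 0.9, 3.2]
gripper_width: 0.0
grip_force: 2.0
```

Emit:
arm_command:
  series:
    - {"twist": [0,0,0],"xyz": [0,0,0.1],"fingers": 0}
    - {"twist": [0,0,0],"xyz": [0,0,0],"fingers": 0}
    - {"twist": [0,0,0],"xyz": [0,0,0],"fingers": 0}

```text
t: 7.9
tcp_pos: [470.3, -2.3, 71.4]
eef_rot: [3.141, -0.001, 0.456]
force: [0.9, 0.6, 4.6]
gripper_width: 0.1
grip_force: 2.7
```

Yellow is home. Lifting and moving to red.

Emit:
arm_command:
  series:
    - {"twist": [0,0,0],"xyz": [0,0,-0.5],"fingers": 0}
    - {"twist": [0,0,0],"xyz": [0,0,-1.5],"fingers": 0}
    - {"twist": [0,0,0],"xyz": [0,0,-2],"fingers": 0}
    - {"twist": [0,0,0],"xyz": [0,0,-2],"fingers": 0}
    - {"twist": [0,0,0],"xyz": [0.1,2,0],"fingers": 0}

```text
t: 8.4
tcp_pos: [479.4, -18.0, 133.5]
eef_rot: [3.141, -0.002, 0.459]
force: [1.3, -0.5, -0.6]
gripper_width: 0.0
grip_force: 0.0
```

Emit:
arm_command:
  series:
    - {"twist": [0,0,0],"xyz": [0.2,3.5,0],"fingers": 0}
    - {"twist": [0,0,0],"xyz": [0.2,3.5,0],"fingers": 0}
    - {"twist": [0,0,0],"xyz": [0.1,3,0],"fingers": 0}
    - {"twist": [0,0,0],"xyz": [0,1.5,0],"fingers": 0}
    - {"twist": [0,0,0],"xyz": [0,0,0],"fingers": 0}

```text
t: 8.9
tcp_pos: [534.5, -122.9, 130.7]
eef_rot: [-3.141, 0.001, 0.452]
force: [-0.7, 1.0, -1.2]
gripper_width: -0.0
grip_force: 0.0
```

Run:
```python
from h import *
a=bot.camera("top"); b=bot.camera("scene")
s=bot.sense(); print(s["tcp_pos"],s["force"])
for c in (a,b):
    for p in pads(c):
        if p[3][0]<900: print(*p)
```

```text
[ 533.8686248  -119.67462767  130.96709665] [-0.31178376  0.82405908  0.45274675]
blue [199.5 176.1] 83 [569.3 167.9  76.7] [568.5 168.6  75.8]
yellow [269.2 217.2] 87 [469.4  -5.8  76. ] [468.1  -5.8  75.3]
red [316.6 193.6] 16 [ 527.4 -121.6   85.5] [ 527.7 -122.    84.4]
red [309.4 225.9] 90 [ 448.6 -104.5   76. ] [ 448.6 -104.2   76. ]
blue [183.7 208.6] 72 [563.6 169.7  75.6] [565.5 168.2  75.2]
yellow [277.6 203.9] 90 [466.7  -6.1  75.5] [466.9  -8.2  74.3]
red [324.9 163.1] 62 [ 537.5 -204.1   75.9] [ 536.9 -207.1   74.9]
red [299.9 170.7] 58 [ 533.5 -121.4   84.3] [ 533.9 -122.3   83.3]
red [318.6 193.4] 79 [ 447.1 -105.5   75.8] [ 447.4 -106.    75.1]
```

Blue and yellow are both at 75–76 mm, which is home. The tool is 2 mm from the red pad's centre, so I'll descend.

Emit:
arm_command:
  series:
    - {"twist": [0,0,0],"xyz": [0.1,0.1,1.5],"fingers": 0}
    - {"twist": [0,0,0],"xyz": [0,0,1.5],"fingers": 0}
    - {"twist": [0,0,0],"xyz": [0,0,0.7],"fingers": 0}
    - {"twist": [0,0,0],"xyz": [0,0,0.4],"fingers": 0}
    - {"twist": [0,0,0],"xyz": [0,0,0.1],"fingers": 0}

```text
t: 9.5
tcp_pos: [535.9, -120.5, 89.3]
eef_rot: [-3.141, 0.0, 0.457]
force: [0.1, 0.1, -0.1]
gripper_width: -0.0
grip_force: 0.0
```

Emit:
arm_command:
  series:
    - {"twist": [0,0,0],"xyz": [0,0,0.2],"fingers": 0}
    - {"twist": [0,0,0],"xyz": [0,0,0.2],"fingers": 0}
    - {"twist": [0,0,0],"xyz": [0,0,0.2],"fingers": 0}
    - {"twist": [0,0,0],"xyz": [0,0,0.2],"fingers": 0}
    - {"twist": [0,0,0],"xyz": [0,0,0],"fingers": 0}

```text
t: 10.0
tcp_pos: [536.3, -121.4, 81.3]
eef_rot: [3.142, -0.0, 0.456]
force: [1.6, 0.1, 0.9]
gripper_width: -0.2
grip_force: 0.6
```

Emit:
arm_command:
  series:
    - {"twist": [0,0,0],"xyz": [0,0,0.2],"fingers": 0}
    - {"twist": [0,0,0],"xyz": [0,0,0.2],"fingers": 0}
    - {"twist": [0,0,0],"xyz": [0,0,0.1],"fingers": 0}
    - {"twist": [0,0,0],"xyz": [0,0,0],"fingers": 0}

```text
t: 10.4
tcp_pos: [536.2, -121.4, 76.1]
eef_rot: [-3.142, 0.0, 0.456]
force: [0.9, -0.9, 1.9]
gripper_width: -0.1
grip_force: 0.6
```

Emit:
arm_command:
  series:
    - {"twist": [0,0,0],"xyz": [0,0,0.2],"fingers": 0}
    - {"twist": [0,0,0],"xyz": [0,0,0.1],"fingers": 0}
    - {"twist": [0,0,0],"xyz": [0,0,0.1],"fingers": 0}
    - {"twist": [0,0,0],"xyz": [0,0,0],"fingers": 0}
    - {"twist": [0,0,0],"xyz": [0,0,0],"fingers": 0}

```text
t: 10.9
tcp_pos: [536.3, -121.4, 72.5]
eef_rot: [3.141, -0.0, 0.456]
force: [-0.0, 0.1, 4.0]
gripper_width: -0.1
grip_force: 2.0
```

Emit:
arm_command:
  series:
    - {"twist": [0,0,0],"xyz": [0,0,0.1],"fingers": 0}
    - {"twist": [0,0,0],"xyz": [0,0,0],"fingers": 0}
    - {"twist": [0,0,0],"xyz": [0,0,0],"fingers": 0}

```text
t: 11.2
tcp_pos: [536.3, -121.4, 71.5]
eef_rot: [3.141, -0.0, 0.456]
force: [1.4, -0.6, 5.2]
gripper_width: 0.1
grip_force: 2.7
```

Red is home. Lifting clear.

Emit:
arm_command:
  series:
    - {"twist": [0,0,0],"xyz": [0,0,-0.5],"fingers": 0}
    - {"twist": [0,0,0],"xyz": [0,0,-1.5],"fingers": 0}
    - {"twist": [0,0,0],"xyz": [0,0,-3],"fingers": 0}
    - {"twist": [0,0,0],"xyz": [0,0,-3],"fingers": 0}
    - {"twist": [0,0,0],"xyz": [0,0,-2],"fingers": 0}

```text
t: 11.7
tcp_pos: [536.1, -121.3, 173.0]
eef_rot: [3.142, -0.0, 0.456]
force: [0.6, -0.1, -0.6]
gripper_width: 0.2
grip_force: 0.0
```

Emit:
arm_command:
  series:
    - {"twist": [0,0,0],"xyz": [0,0,0],"fingers": 0}
    - {"twist": [0,0,0],"xyz": [0,0,0],"fingers": 0}
    - {"twist": [0,0,0],"xyz": [0,0,0],"fingers": 0}

```text
t: 12.0
tcp_pos: [535.2, -121.4, 170.1]
eef_rot: [-3.14, 0.002, 0.456]
force: [0.8, 1.2, -0.2]
gripper_width: 0.0
grip_force: 0.0
```

Run:
```python
from h import *
a=bot.camera("top"); b=bot.camera("scene")
for c in (a,b):
    for p in pads(c):
        if p[3][0]<900: print(*p)
cv2.imwrite("pics/end.png",b["img"])
```

```text
blue [199.4 176.3] 74 [568.8 168.3  76. ] [568.2 168.7  76.6]
yellow [269.2 217.2] 85 [469.3  -5.8  75.6] [468.1  -5.7  74.2]
red [316.2 192.4] 48 [ 532.1 -122.8   76.3] [ 532.9 -121.4   75.9]
red [309.3 225.9] 93 [ 448.6 -104.4   76.2] [ 448.7 -104.    76.7]
blue [180.9 210.1] 24 [562.  175.9  75.5] [562.1 176.8  74.8]
yellow [277.8 203.9] 87 [466.9  -6.5  75.4] [466.9  -8.2  75.1]
red [325.  163.1] 62 [ 536.7 -204.6   75.8] [ 537.1 -207.4   74.8]
red [299.1 173.5] 71 [ 535.3 -120.2   75.9] [ 537.1 -121.8   74.6]
red [318.7 193.4] 80 [ 446.8 -106.2   75.8] [ 446.5 -106.4   75.6]
```

View pics/end.png

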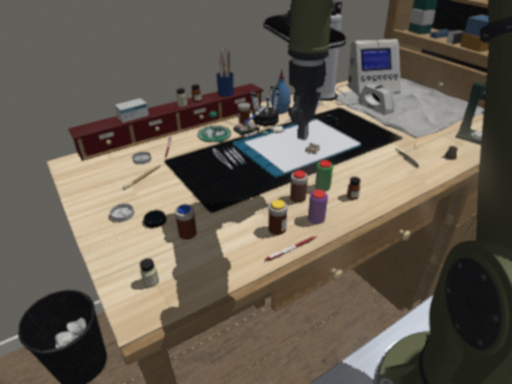

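The scene picture shows all three caps seated: blue (185,210), yellow (278,204) and red (299,174). The bottles are upright, the bystanders have not moved, and the tool is clear at (303,130).

```bash
python3 -c "
from rig import bot
print(bot.hand_in())"
```

```text
the job is handed in; nothing more can be done
None
```

I pressed the blue, yellow and red caps home in that order with about 5–6 N each; the cameras show all three seated, the bottles upright and the bystanders apparently unmoved, and the job is handed in (no verdict came back).

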